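# Fill the gaps in the seedling tray

### The job

Two of the six pockets in the black carry tray are still empty: put the two spare small pots from the table into them, one in each, standing upright and fully down in the pocket. Set the pots down rather than letting them drop, leave the pots already in the tray where they are, and do not disturb the other loose things on the table (big pot, marker, brush, seed jar).

Things in the scene. Friction and masses are not known exactly. Their poses are not given: they have to be found in the camera images.
- tray: black plastic carry tray, 170 mm (its x) by 250 mm (its y), 28 mm high, fixed to the table; it has six square pockets, two rows of three, 80 mm from centre to centre both ways, each 56 mm wide and 20 mm deep. Origin: centre of its underside; z up.
- pocket_0 (a point): centre of the floor of one of the tray's six pockets (8 mm above the table); axes as the tray
- pocket_1 (a point): centre of the floor of one of the tray's six pockets (8 mm above the table); axes as the tray
- pocket_2 (a point): centre of the floor of one of the tray's six pockets (8 mm above the table); axes as the tray
- pocket_3 (a point): centre of the floor of one of the tray's six pockets (8 mm above the table); axes as the tray
- pocket_4 (a point): centre of the floor of one of the tray's six pockets (8 mm above the table); axes as the tray
- pocket_5 (a point): centre of the floor of one of the tray's six pockets (8 mm above the table); axes as the tray
- pot_a: one of the four pots already standing in the tray, in a different pocket each time: a brown moulded-fibre plant pot, hollow and empty: foot 38 mm across, widening to an upright rim band 47 mm across that runs from 36 to 54 mm (the top) above its foot, wall 3 mm, about 30 g. Origin: centre of its underside, z up.
- pot_b: one of the four pots already standing in the tray, in a different pocket each time: a brown moulded-fibre plant pot, hollow and empty: foot 38 mm across, widening to an upright rim band 47 mm across that runs from 36 to 54 mm (the top) above its foot, wall 3 mm, about 30 g. Origin: centre of its underside, z up.
- pot_c: one of the four pots already standing in the tray, in a different pocket each time: a brown moulded-fibre plant pot, hollow and empty: foot 38 mm across, widening to an upright rim band 47 mm across that runs from 36 to 54 mm (the top) above its foot, wall 3 mm, about 30 g. Origin: centre of its underside, z up.
- pot_d: one of the four pots already standing in the tray, in a different pocket each time: a brown moulded-fibre plant pot, hollow and empty: foot 38 mm across, widening to an upright rim band 47 mm across that runs from 36 to 54 mm (the top) above its foot, wall 3 mm, about 30 g. Origin: centre of its underside, z up.
- pot_e: one of the two spare pots, standing on the table beside the tray: a brown moulded-fibre plant pot, hollow and empty: foot 38 mm across, widening to an upright rim band 47 mm across that runs from 36 to 54 mm (the top) above its foot, wall 3 mm, about 30 g. Origin: centre of its underside, z up.
- pot_f: one of the two spare pots, standing on the table beside the tray: a brown moulded-fibre plant pot, hollow and empty: foot 38 mm across, widening to an upright rim band 47 mm across that runs from 36 to 54 mm (the top) above its foot, wall 3 mm, about 30 g. Origin: centre of its underside, z up.
- big_pot: a bigger fibre pot of the same shape, mouth 68 mm across, 78 mm tall, too big for the pockets; stands on the table among the spares; not part of the job. Origin: centre of its underside, z up.
- marker: a black and red marker pen lying on the table, 130 mm long, 14 mm thick (along its x); not part of the job. Origin: underside, at mid length.
- brush: a thin blue paint brush lying on the table beyond the tray, about 200 mm long, 8 mm thick (along its x); not part of the job. Origin: underside, at mid length.
- seed_jar: a small jar with a metal lid, 60 mm across, 75 mm tall, right of the tray; not part of the job. Origin: centre of its underside, z up.
There are look-alikes about, which are no part of the job. Leave any purple or red look-alike of the pot_d alone.

How it is judged:
By the outcome, as a careful person would: the job done as asked, in the order asked, and still so for the second after the job is handed in, with the robot touching nothing.
It also fails if it takes over 54 s, if anything falls off the work surface, if the arm or the gripper's body presses on something with over 40 N, if the wrist force passes 120 N, or if a joint passes its speed limit or range.

### The arm

A 7-joint arm with a two-finger parallel gripper is mounted at the origin on the work surface. World frame = base frame: x ahead of the robot, y to its left, z up, the work surface at z = 0. Lengths are in mm, angles in degrees, forces in N, time in s.
With the tool pointing down it reaches from about 400 to 875 mm from the base axis. Payload 4.4 kg.
Tool frame: the origin (TCP) lies midway between the tips of the shut fingers; the grasp point (between the pads) lies 19 mm behind it; z points along the fingers, y is the line along which they close (so a half turn about z gives the same grasp; the last joint's range is limited). The gripper opens to 85 mm and grips with 20 to 120 N. Pads are 22 mm wide; open, the fingers measure 114 mm over their backs; the gripper's body (76 mm by 85 mm) begins 54 mm behind the grasp point. The pads swing forward as they close: fully open they stand 13 mm farther back than shut.
Start: joints at [60.745, 36.005, 2.206, 86.941, -1.547, 57.084, -1.146], TCP at [279.709, -586.755, 231.313] pointing down, gripper open.
Joint ranges: [-175.42, 175.42], [-21.48, 121.26], [-71.46, 75.88], [10.55, 141.38], [-63.04, 243.04], [13.31, 113.54], [-168.57, 168.57]. Speed limits (degrees/s): [147.25, 147.25, 180, 180, 180, 180, 180].

### API

Orientations are given as a 3x3 rotation matrix whose columns are the frame's x, y, z axes.
In Python, from cell import status, grab_frame, order gives the robot as it stands.
- The arm moves only by the shell command python3 -m crank 'ROWS'. ROWS is JSON, a list of rows, each an object of numbers: "claw": the finger opening in mm, from 0 to 85.4; "dx", "dy", "dz": the shift along the tool's x, y, z in mm; "spin": the turn about the tool's z in rad. In form: [{"claw": .., "dx": .., "dy": .., "dz": .., "spin": ..}, ...]. A call has 1 to 20 rows; each row is the pose to reach, as a shift and turn from the pose commanded when the call began, along the tool's axes at that moment; what a row does not reach only later rows make up. A row lasts 1/12 s, in which the tool goes at most 41.7 mm and 7.16 degrees, less where a joint would pass 70% of its speed; a pose out of reach is approached as far as the arm can. A call with a gripper value outside its range is refused whole. The fingers move at their own pace and stop on an object; the grip force is fixed at half the most. Time passes only in rows, so rows that repeat a pose let the fingers close. It gives the time, the measured TCP pose, the force, the opening and the grip force at its end, in the units of the state.
- status.read_state(): the state, without advancing time (a new reading comes with each control period).
- grab_frame(name): name is "scene" or "top"; returns a dict with "pixels" (480x640x3 uint8, blue, green, red), "depth" (480x640 float32, mm along the optical axis (not along the pixel's ray), 0 where there is no reading), "vfov" (degrees; the focal length in pixels is half the picture's height over the tangent of half this angle, whatever the lens; pixels are square), "cx", "cy" (the principal point, pixels), "R" (3x3) and "t" (3): a world point X has camera coordinates R X + t. Camera axes: x right, y down, z forward; pixel columns grow to the right and rows downward; lengths in mm; the calibration is good to about 2 mm. A picture is of the moment at which its call begins.
- order.sign_off(): hands the job in; it is judged then, once.
The state is a dict: "clock": time; "qpos": joint angles; "qvel": joint speeds; "joint_efforts": joint torques, N m; "ee_pos": TCP position; "tcp_rot": TCP orientation; "wrist_force": force on the tool from outside, world axes, zero at the start; "moment": the same for the moment, N m; "opening": opening from 0.0 (shut) to 1.0 (fully open); "gripper_force": force on a finger pad.
Only numpy, scipy, OpenCV 4.12 (cv2) and the standard library are available. Lean on these libraries where they do the work, as an engineer would, in place of code of your own. Each camera call takes 0.05 s, during which the arm holds its last target. There are 200 camera calls.

## Working session

There is one attempt and no reset: what is moved stays moved. The work goes in short steps, Python scripts to look and compute and a shell command to move; the robot and the scene stay as the last step left them, time stands still between calls to the robot, and variables do not carry over. Pictures are saved under pics/ and viewed, at most 10 in all, crops included, and the job is handed in when it is done.

```bash
mkdir -p pics; cat > h.py <<'E'
import numpy as np,cv2
from cell import status,grab_frame,order
def shot(n,f): 
    d=grab_frame(n); cv2.imwrite('pics/'+f+'.png',d['pixels']); np.savez('pics/'+f+'.npz',**d); return d
def world(d,u,v,z=None):
    f=240/np.tan(np.radians(d['vfov'])/2); r=np.array([(u-d['cx'])/f,(v-d['cy'])/f,1.])
    R=np.array(d['R']);t=np.array(d['t'])
    if z is None: s=d['depth'][int(v),int(u)]
    else:
        C=-R.T@t; s=(z-C[2])/(R.T@r)[2]
    return R.T@(r*s-t)
E
python3 - <<'E'
from h import *
for n in('top','scene'): d=shot(n,n+'0'); print(n,d['vfov'],d['R'],d['t'])
s=status.read_state();print(s)
E
```

```text
top 52.74555524699134 [[ 0.01721863 -0.99976898 -0.01286462]
 [-0.99576367 -0.01598449 -0.09054946]
 [ 0.09032291  0.01436926 -0.99580887]] [ -30.93457482  538.26911452 1201.93498818]
scene 51.92718447744575 [[-0.75901919  0.65091237  0.01424611]
 [ 0.55742147  0.66099568 -0.50236044]
 [-0.33640924 -0.37336013 -0.86454094]] [ 446.70590097 -255.59847208 1300.57497574]
{'clock': 0.1, 'qpos': array([60.74456948, 36.05437273,  2.20427094, 86.98817811, -1.54743445,
       57.08378725, -1.14588115]), 'qvel': array([ 0.03747224, -0.06307193,  0.01044307,  0.01134533,  0.02982401,
        0.04796487,  0.02493083]), 'joint_efforts': array([ 3.11626936e-03, -5.64529467e+01,  1.23045053e+00, -1.93972349e+01,
        1.12623084e-02,  5.42037291e-03,  9.63274346e-06]), 'ee_pos': array([ 279.46600864, -586.25630076,  230.48465671]), 'tcp_rot': array([[ 9.02705798e-01,  4.30257691e-01, -7.49104731e-04],
       [ 4.30258342e-01, -9.02704534e-01,  1.51079352e-03],
       [-2.61897073e-05, -1.68611063e-03, -9.99998578e-01]]), 'wrist_force': array([-0.72555265, -0.19554994,  0.27180858]), 'moment': array([-0.02334637, -0.01174264,  0.00033205]), 'gripper_force': 0.0, 'opening': 1.0020673523390886}
```

View pics/top0.png

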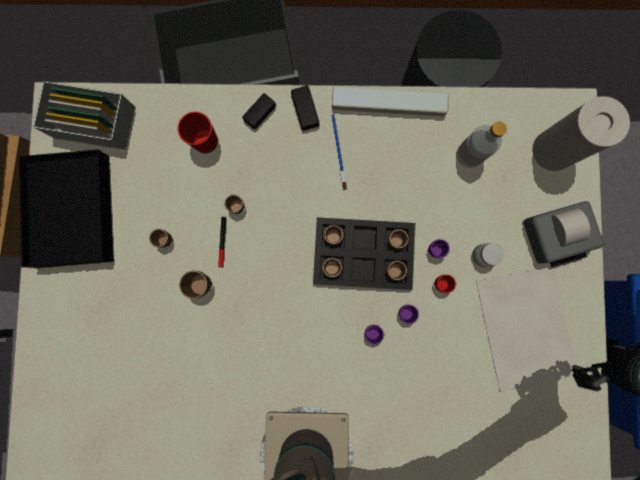

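View pics/scene0.png

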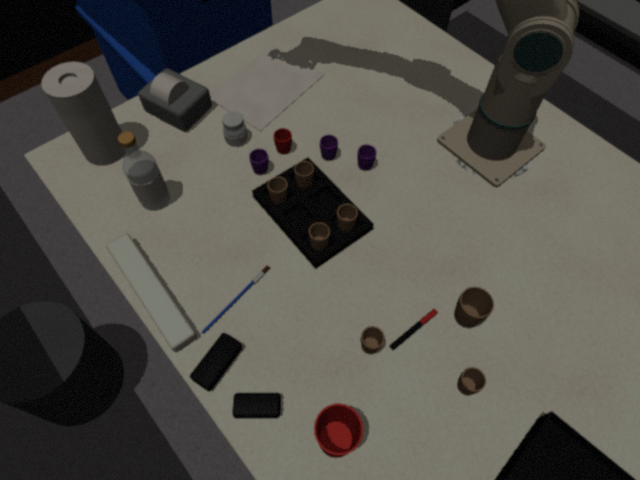

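```bash
python3 - <<'E'
from h import *
vv,uu=np.mgrid[0:480,0:640]
def cloud(d):
    f=240/np.tan(np.radians(d['vfov'])/2); z=d['depth'].astype(float)
    P=np.stack([(uu-d['cx'])/f*z,(vv-d['cy'])/f*z,z],-1); return (P-d['t'])@d['R']
pix={'top':dict(e=(234,204),f=(161,239),big=(195,285),a=(334,235),b=(398,239),c=(332,268),d=(397,271)),
 'scene':dict(e=(372,340),f=(472,380),big=(475,307),a=(319,235),b=(278,189),c=(347,216),d=(305,173))}
for n in pix:
    d=np.load(f'pics/{n}0.npz'); W=cloud(d); print(n,d['cx'],d['cy'])
    for k,(u,v) in pix[n].items():
        w=W[v-20:v+21,u-20:u+21].reshape(-1,3); zt=(78 if k=='big' else 62 if k in'abcd' else 54)
        m=(abs(w[:,2]-zt)<8); q=w[m]
        c,r=cv2.minEnclosingCircle(q[:,:2].astype(np.float32)) if len(q) else ((0,0),0)
        print(k,len(q),np.round(c,1),round(r,1),'z98',np.round(np.percentile(w[:,2],98),1))
    print('table z',np.median(W[320:340,250:300,2]))
d=np.load('pics/top0.npz');p=d['pixels']
A=cv2.resize(p[175:275,140:260],None,fx=3.3,fy=3.3,interpolation=2);B=cv2.resize(p[205:305,305:425],None,fx=3.3,fy=3.3,interpolation=2)
cv2.imwrite('pics/c1.png',cv2.convertScaleAbs(np.hstack([A,B]),alpha=1.8))
E
```

```text
top 318.2946002561627 237.24991295627677
e 80 [617.1 190.5] 23.6 z98 53.4
f 102 [527.7 374.8] 24.1 z98 54.5
big 152 [415.8 277. ] 34.9 z98 79.7
a 75 [543.3 -59.2] 23.5 z98 62.0
b 87 [ 535.5 -219.6] 23.6 z98 62.7
c 70 [462.3 -57. ] 23.3 z98 62.2
d 85 [ 457.8 -216.2] 23.5 z98 61.3
table z 0.029166468896457243
scene 320.58982271041833 241.34244305783668
e 164 [619.7 191.1] 24.1 z98 55.3
f 189 [530.1 375.7] 23.9 z98 55.3
big 270 [417.  278.2] 34.7 z98 80.3
a 155 [525.5 -60. ] 42.4 z98 63.6
b 154 [ 518.  -222.1] 43.2 z98 63.5
c 164 [489.  -50.5] 50.5 z98 63.9
d 154 [ 482.9 -207.1] 49.0 z98 63.7
table z 0.526642781675154
```

View pics/c1.png

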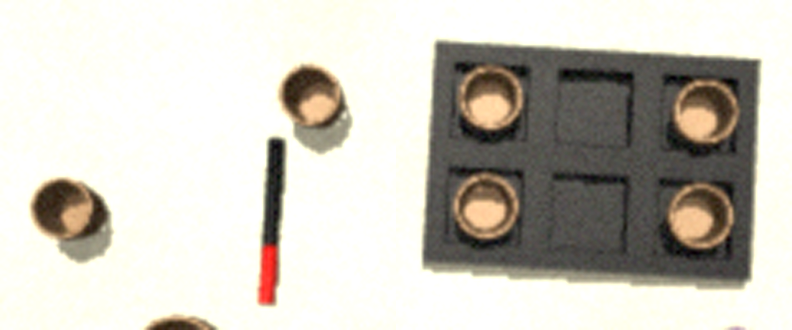

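```bash
python3 - <<'E'
from h import *
vv,uu=np.mgrid[0:480,0:640]
for n in('top','scene'):
    d=np.load(f'pics/{n}0.npz');f=240/np.tan(np.radians(d['vfov'])/2); z=d['depth'].astype(float)
    W=(np.stack([(uu-d['cx'])/f*z,(vv-d['cy'])/f*z,z],-1)-d['t'])@d['R']
    reg=(abs(W[...,0]-500)<130)&(abs(W[...,1]+138)<150)&(d['pixels'].max(-1)<70)
    q=W[reg&(abs(W[...,2]-28)<5)]
    print(n,len(q),cv2.minAreaRect(q[:,:2].astype(np.float32)),np.median(q[:,2]))
    for c in((540,-139),(460,-136)):
        p=W[(abs(W[...,0]-c[0])<38)&(abs(W[...,1]-c[1])<38)&(abs(W[...,2]-8)<4)]
        print(' pocket',len(p),cv2.minAreaRect(p[:,:2].astype(np.float32)) if len(p) else 0)
    # marker tip / nearby
    b=d['pixels'];m=(W[...,2]>5)&(W[...,2]<20)&(abs(W[...,0]-530)<90)&(abs(W[...,1]-210)<40)&(b.max(-1)<200)
    p=W[m&(np.hypot(W[...,0]-618,W[...,1]-191)>28)];print(' marker',cv2.minAreaRect(p[:,:2].astype(np.float32)))
E
```

```text
top 3547 ((479.8586120605469, -136.2165069580078), (246.78466796875, 208.69415283203125), 87.37289428710938) 27.716610027072683
 pocket 416 ((540.6665649414062, -140.1506805419922), (55.162742614746094, 55.09619903564453), 87.93411254882812)
 pocket 427 ((459.9807434082031, -136.8104705810547), (55.57960891723633, 55.6355094909668), 87.61011505126953)
 marker ((531.3072509765625, 211.3960418701172), (178.29220581054688, 73.70282745361328), 1.0605928897857666)
scene 3614 ((481.2908020019531, -135.82736206054688), (251.61001586914062, 211.1811981201172), 87.32136535644531) 28.676424385812407
 pocket 347 ((536.4909057617188, -144.54159545898438), (48.40153503417969, 51.06208801269531), 86.68472290039062)
 pocket 318 ((455.6727294921875, -141.03305053710938), (49.65278625488281, 50.326473236083984), 89.13748168945312)
 marker ((529.1074829101562, 206.62493896484375), (73.81405639648438, 177.25306701660156), 88.22888946533203)
```

```bash
cat > s.py <<'E'
from h import *
import sys
s=status.read_state(); R=s['tcp_rot']; print(s['clock'],np.round(s['ee_pos'],1),np.round(R[:,1],3),np.round(R[:,0],3),'q',np.round(s['qpos'],0),round(s['opening'],3),round(s['gripper_force'],1))
if len(sys.argv)>3:
    g=np.array([float(a) for a in sys.argv[1:4]]); print('shift',np.round(R.T@(g-s['ee_pos']),1),'spin',round(np.arctan2(R[1,1],R[0,1]),3))
E
python3 -m crank '[{"claw":85,"dx":640,"dy":-556,"dz":0,"spin":-1.127},{"claw":85,"dx":640,"dy":-556,"dz":0,"spin":-1.127},{"claw":85,"dx":640,"dy":-556,"dz":0,"spin":-1.127},{"claw":85,"dx":640,"dy":-556,"dz":0,"spin":-1.127},{"claw":85,"dx":640,"dy":-556,"dz":0,"spin":-1.127},{"claw":85,"dx":640,"dy":-556,"dz":0,"spin":-1.127},{"claw":85,"dx":640,"dy":-556,"dz":0,"spin":-1.127},{"claw":85,"dx":640,"dy":-556,"dz":0,"spin":-1.127},{"claw":85,"dx":640,"dy":-556,"dz":0,"spin":-1.127},{"claw":85,"dx":640,"dy":-556,"dz":0,"spin":-1.127},{"claw":85,"dx":640,"dy":-556,"dz":0,"spin":-1.127},{"claw":85,"dx":640,"dy":-556,"dz":0,"spin":-1.127},{"claw":85,"dx":640,"dy":-556,"dz":0,"spin":-1.127},{"claw":85,"dx":640,"dy":-556,"dz":0,"spin":-1.127},{"claw":85,"dx":640,"dy":-556,"dz":0,"spin":-1.127},{"claw":85,"dx":640,"dy":-556,"dz":0,"spin":-1.127},{"claw":85,"dx":640,"dy":-556,"dz":0,"spin":-1.127},{"claw":85,"dx":640,"dy":-556,"dz":0,"spin":-1.127},{"claw":85,"dx":640,"dy":-556,"dz":0,"spin":-1.127},{"claw":85,"dx":640,"dy":-556,"dz":0,"spin":-1.127}]'; python3 s.py 618.4 190.8 100
```

```text
clock: 1.77
ee_pos: [612.6, 179.1, 230.9]
tcp_rot: [[-0.001, 1.0, -0.001], [1.0, 0.001, -0.001], [-0.001, -0.001, -1.0]]
wrist_force: [0.4, 0.4, 0.2]
opening: 0.995
gripper_force: 0.0
1.7667 [612.6 179.1 230.9] [ 1.     0.001 -0.001] [-0.001  1.    -0.001] q [ -8.  36. -18.  89.  12.  58. -29.] 0.995 0.0
shift [ 11.8   5.9 130.9] spin 0.001
```

```bash
python3 -m crank '[{"claw":85,"dx":12,"dy":6,"dz":38,"spin":0},{"claw":85,"dx":12,"dy":6,"dz":75,"spin":0},{"claw":85,"dx":12,"dy":6,"dz":110,"spin":0},{"claw":85,"dx":12,"dy":6,"dz":131,"spin":0},{"claw":85,"dx":12,"dy":6,"dz":131,"spin":0},{"claw":85,"dx":12,"dy":6,"dz":131,"spin":0}]'; python3 s.py 618.4 190.8 25; python3 - <<'E'
from h import *
d=shot('scene','s1'); cv2.imwrite('pics/s1c.png',cv2.resize(d['pixels'][220:420,270:530],None,fx=3,fy=3))
E
```

```text
clock: 2.27
ee_pos: [617.6, 189.0, 99.2]
tcp_rot: [[-0.001, 1.0, -0.003], [1.0, 0.001, -0.001], [-0.001, -0.003, -1.0]]
wrist_force: [0.4, 0.5, 0.7]
opening: 0.995
gripper_force: 0.0
2.2667 [617.6 189.   99.2] [ 1.     0.001 -0.003] [-0.001  1.    -0.001] q [-11.  45. -15.  93.  16.  44. -33.] 0.995 0.0
shift [ 1.9  1.  74.2] spin 0.001
```

View pics/s1c.png

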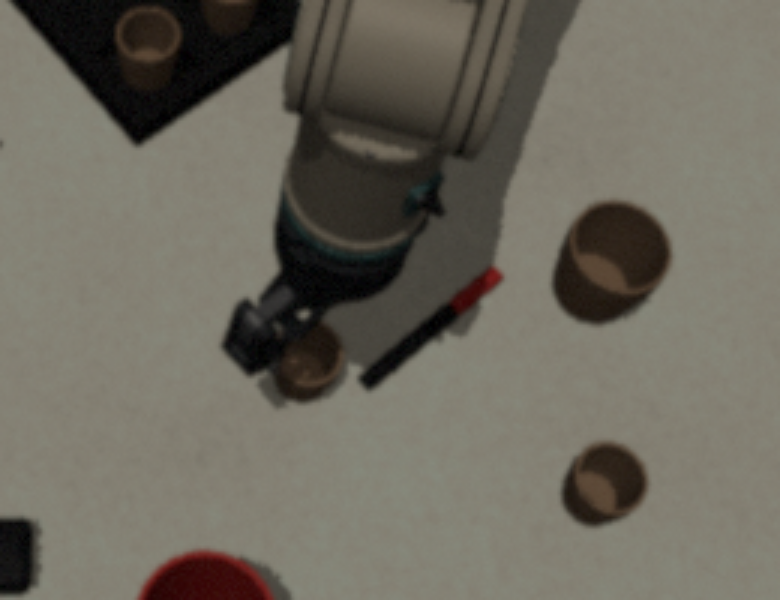

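The picture shows the open gripper over the near spare (crop ~(310,360)), clear of the marker tip at (370,382). I'll descend and grip.

```bash
python3 -m crank '[{"claw":85,"dx":2,"dy":1,"dz":25,"spin":0},{"claw":85,"dx":2,"dy":1,"dz":50,"spin":0},{"claw":85,"dx":2,"dy":1,"dz":68,"spin":0},{"claw":85,"dx":2,"dy":1,"dz":74,"spin":0},{"claw":85,"dx":2,"dy":1,"dz":74,"spin":0},{"claw":60,"dx":2,"dy":1,"dz":74,"spin":0},{"claw":52,"dx":2,"dy":1,"dz":74,"spin":0},{"claw":46,"dx":2,"dy":1,"dz":74,"spin":0},{"claw":40,"dx":2,"dy":1,"dz":74,"spin":0},{"claw":40,"dx":2,"dy":1,"dz":74,"spin":0},{"claw":40,"dx":2,"dy":1,"dz":74,"spin":0},{"claw":40,"dx":2,"dy":1,"dz":74,"spin":0}]'; python3 s.py 618.4 190.8 145
```

```text
clock: 3.32
ee_pos: [620.9, 191.8, 28.5]
tcp_rot: [[-0.001, 1.0, 0.003], [1.0, 0.001, 0.001], [0.001, 0.003, -1.0]]
wrist_force: [0.3, -0.2, 5.8]
opening: 0.523
gripper_force: 61.7
3.3167 [620.9 191.8  28.5] [1.    0.001 0.003] [-0.001  1.     0.001] q [-12.  51. -13.  95.  18.  36. -35.] 0.523 61.7
shift [  -0.9   -2.1 -116.5] spin 0.001
```

```bash
python3 -m crank '[{"claw":40,"dx":0,"dy":0,"dz":-10,"spin":0},{"claw":40,"dx":0,"dy":0,"dz":-30,"spin":0},{"claw":40,"dx":0,"dy":0,"dz":-60,"spin":0},{"claw":40,"dx":0,"dy":0,"dz":-90,"spin":0},{"claw":40,"dx":0,"dy":0,"dz":-115,"spin":0},{"claw":40,"dx":0,"dy":0,"dz":-115,"spin":0}]'; python3 s.py 541.5 -139.5 145
```

```text
clock: 3.82
ee_pos: [623.1, 192.9, 148.3]
tcp_rot: [[-0.001, 1.0, 0.01], [1.0, 0.001, 0.004], [0.004, 0.01, -1.0]]
wrist_force: [1.0, 0.3, -0.1]
opening: 0.52
gripper_force: 61.3
3.8167 [623.1 192.9 148.3] [1.    0.001 0.01 ] [-0.001  1.     0.004] q [-10.  42. -16.  91.  15.  48. -32.] 0.52 61.3
shift [-332.3  -81.8    1.1] spin 0.001
```

```bash
python3 -m crank '[{"claw":40,"dx":-15,"dy":-4,"dz":0,"spin":0},{"claw":40,"dx":-45,"dy":-11,"dz":0,"spin":0},{"claw":40,"dx":-85,"dy":-21,"dz":0,"spin":0},{"claw":40,"dx":-125,"dy":-31,"dz":0,"spin":0},{"claw":40,"dx":-165,"dy":-41,"dz":0,"spin":0},{"claw":40,"dx":-205,"dy":-51,"dz":0,"spin":0},{"claw":40,"dx":-245,"dy":-61,"dz":0,"spin":0},{"claw":40,"dx":-285,"dy":-71,"dz":0,"spin":0},{"claw":40,"dx":-315,"dy":-78,"dz":0,"spin":0},{"claw":40,"dx":-332,"dy":-82,"dz":0,"spin":0},{"claw":40,"dx":-332,"dy":-82,"dz":0,"spin":0},{"claw":40,"dx":-332,"dy":-82,"dz":0,"spin":0},{"claw":40,"dx":-332,"dy":-82,"dz":0,"spin":0}]'; python3 s.py 541.5 -139.5 37; python3 - <<'E'
from h import *
d=shot('scene','s2'); cv2.imwrite('pics/s2c.png',cv2.resize(d['pixels'][110:290,210:430],None,fx=3,fy=3))
E
```

```text
clock: 4.9
ee_pos: [537.2, -139.9, 140.9]
tcp_rot: [[-0.002, 1.0, -0.001], [1.0, 0.002, 0.001], [0.001, -0.001, -1.0]]
wrist_force: [0.4, -0.5, -0.6]
opening: 0.525
gripper_force: 61.3
4.9 [ 537.2 -139.9  140.9] [ 1.     0.002 -0.001] [-0.002  1.     0.001] q [ 24.  36. -18. 107.  17.  40.  -4.] 0.525 61.3
shift [  0.3   4.4 103.9] spin 0.002
```

View pics/s2c.png

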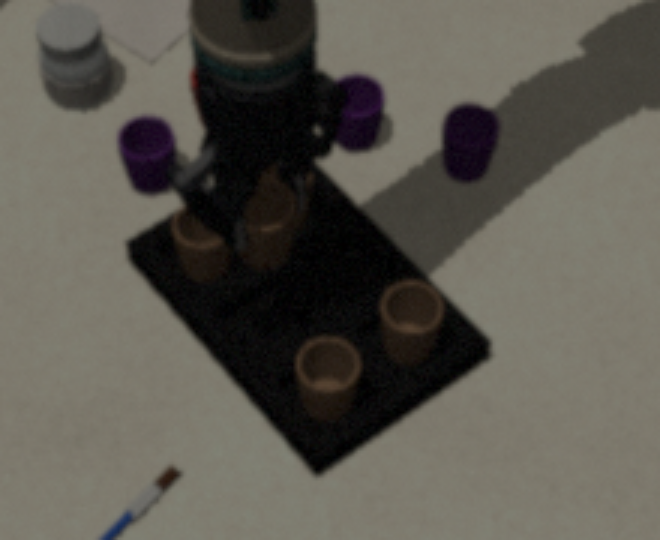

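The pot hangs upright in the gripper (crop ~(268,220)), next to the tray's filled pockets. I'll lower it.

```bash
python3 -m crank '[{"claw":40,"dx":0,"dy":4,"dz":15,"spin":0},{"claw":40,"dx":0,"dy":4,"dz":35,"spin":0},{"claw":40,"dx":0,"dy":4,"dz":55,"spin":0},{"claw":40,"dx":0,"dy":4,"dz":70,"spin":0},{"claw":40,"dx":0,"dy":4,"dz":80,"spin":0},{"claw":40,"dx":0,"dy":4,"dz":88,"spin":0},{"claw":40,"dx":0,"dy":4,"dz":93,"spin":0},{"claw":40,"dx":0,"dy":4,"dz":97,"spin":0},{"claw":40,"dx":0,"dy":4,"dz":97,"spin":0},{"claw":40,"dx":0,"dy":4,"dz":97,"spin":0}]'; python3 s.py 541.5 -140 36.5
```

```text
clock: 5.78
ee_pos: [542.1, -140.8, 44.7]
tcp_rot: [[-0.001, 1.0, 0.001], [1.0, 0.001, -0.0], [-0.0, 0.001, -1.0]]
wrist_force: [-0.8, -0.2, -0.8]
opening: 0.523
gripper_force: 61.3
5.7833 [ 542.1 -140.8   44.7] [1.    0.001 0.001] [-0.001  1.    -0.   ] q [ 21.  45. -14. 109.  21.  28.  -8.] 0.523 61.3
shift [ 0.8 -0.6  8.2] spin 0.001
```

```bash
python3 -m crank '[{"claw":40,"dx":0,"dy":0,"dz":2,"spin":0},{"claw":40,"dx":0,"dy":0,"dz":4,"spin":0},{"claw":40,"dx":0,"dy":0,"dz":6,"spin":0},{"claw":40,"dx":0,"dy":0,"dz":8,"spin":0},{"claw":40,"dx":0,"dy":0,"dz":8,"spin":0},{"claw":40,"dx":0,"dy":0,"dz":8,"spin":0}]'; python3 s.py 541.5 -140 36.5
```

```text
clock: 6.28
ee_pos: [541.9, -141.0, 36.5]
tcp_rot: [[-0.001, 1.0, 0.0], [1.0, 0.001, -0.0], [-0.0, 0.0, -1.0]]
wrist_force: [0.2, 0.6, 2.2]
opening: 0.522
gripper_force: 61.4
6.2833 [ 541.9 -141.    36.5] [1.    0.001 0.   ] [-0.001  1.    -0.   ] q [ 20.  46. -13. 109.  21.  28.  -8.] 0.522 61.4
shift [ 1.  -0.4 -0. ] spin 0.001
```

```bash
python3 -m crank '[{"claw":40,"dx":0,"dy":0,"dz":1,"spin":0},{"claw":40,"dx":0,"dy":0,"dz":1,"spin":0},{"claw":48,"dx":0,"dy":0,"dz":1,"spin":0},{"claw":52,"dx":0,"dy":0,"dz":1,"spin":0},{"claw":60,"dx":0,"dy":0,"dz":1,"spin":0},{"claw":60,"dx":0,"dy":0,"dz":1,"spin":0},{"claw":60,"dx":0,"dy":0,"dz":1,"spin":0}]'; python3 s.py; python3 -m crank '[{"claw":60,"dx":0,"dy":0,"dz":-8,"spin":0},{"claw":60,"dx":0,"dy":0,"dz":-25,"spin":0},{"claw":60,"dx":0,"dy":0,"dz":-55,"spin":0},{"claw":60,"dx":0,"dy":0,"dz":-90,"spin":0},{"claw":60,"dx":0,"dy":0,"dz":-115,"spin":0},{"claw":85,"dx":0,"dy":0,"dz":-115,"spin":0}]'; python3 s.py 529 375.3 145
```

```text
clock: 6.87
ee_pos: [541.7, -140.8, 35.1]
tcp_rot: [[-0.001, 1.0, -0.0], [1.0, 0.001, 0.0], [0.0, -0.0, -1.0]]
wrist_force: [-0.5, -0.0, 0.3]
opening: 0.702
gripper_force: 0.0
6.8667 [ 541.7 -140.8   35.1] [ 1.     0.001 -0.   ] [-0.001  1.     0.   ] q [ 20.  46. -13. 109.  21.  27.  -8.] 0.702 0.0
clock: 7.37
ee_pos: [545.3, -141.2, 155.9]
tcp_rot: [[-0.001, 1.0, 0.01], [1.0, 0.001, -0.002], [-0.002, 0.01, -1.0]]
wrist_force: [0.3, -0.8, 0.0]
opening: 0.827
gripper_force: 0.0
7.3667 [ 545.3 -141.2  155.9] [1.    0.001 0.01 ] [-0.001  1.    -0.002] q [ 24.  35. -19. 106.  16.  41.  -4.] 0.827 0.0
shift [516.5 -15.9   9.7] spin 0.001
```

```bash
python3 -m crank '[{"claw":85,"dx":25,"dy":0,"dz":0,"spin":0},{"claw":85,"dx":60,"dy":-2,"dz":0,"spin":0},{"claw":85,"dx":100,"dy":-3,"dz":0,"spin":0},{"claw":85,"dx":140,"dy":-4,"dz":0,"spin":0},{"claw":85,"dx":180,"dy":-5,"dz":0,"spin":0},{"claw":85,"dx":220,"dy":-6,"dz":0,"spin":0},{"claw":85,"dx":260,"dy":-7,"dz":0,"spin":0},{"claw":85,"dx":300,"dy":-8,"dz":0,"spin":0},{"claw":85,"dx":340,"dy":-9,"dz":0,"spin":0},{"claw":85,"dx":380,"dy":-10,"dz":0,"spin":0},{"claw":85,"dx":420,"dy":-11,"dz":0,"spin":0},{"claw":85,"dx":460,"dy":-12,"dz":0,"spin":0},{"claw":85,"dx":495,"dy":-13,"dz":0,"spin":0},{"claw":85,"dx":516,"dy":-13,"dz":15,"spin":0},{"claw":85,"dx":516,"dy":-13,"dz":40,"spin":0},{"claw":85,"dx":516,"dy":-13,"dz":55,"spin":0},{"claw":85,"dx":516,"dy":-13,"dz":55,"spin":0},{"claw":85,"dx":516,"dy":-13,"dz":55,"spin":0}]'; python3 s.py 529 375.3 25; python3 - <<'E'
from h import *
d=shot('top','t2'); cv2.imwrite('pics/t2c.png',cv2.convertScaleAbs(cv2.resize(d['pixels'][170:310,130:430],None,fx=2.6,fy=2.6),alpha=1.6))
E
```

```text
clock: 8.87
ee_pos: [527.6, 374.5, 94.5]
tcp_rot: [[-0.001, 1.0, -0.002], [1.0, 0.001, -0.002], [-0.002, -0.002, -1.0]]
wrist_force: [0.1, 0.8, 0.1]
opening: 0.992
gripper_force: 0.0
8.8667 [527.6 374.5  94.5] [ 1.     0.001 -0.002] [-0.001  1.    -0.002] q [-29.  46. -14.  93.  15.  43. -51.] 0.992 0.0
shift [ 0.9  1.5 69.5] spin 0.001
```

View pics/t2c.png

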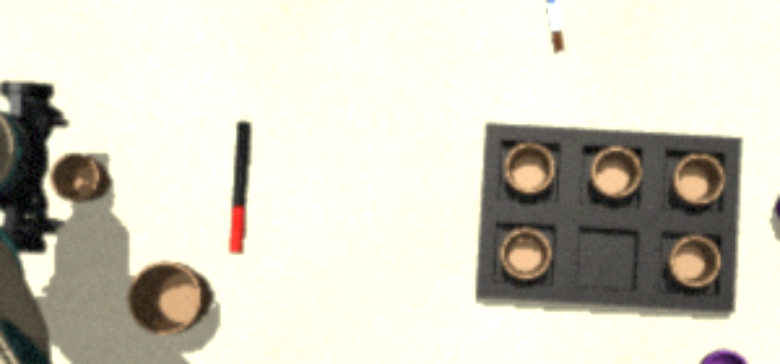

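The first pot sits in the middle upper pocket (crop (615,172)). The gripper's offset to the left of the second spare (80,177) is parallax. I'll descend and grip.

```bash
python3 -m crank '[{"claw":85,"dx":1,"dy":1,"dz":25,"spin":0},{"claw":85,"dx":1,"dy":1,"dz":48,"spin":0},{"claw":85,"dx":1,"dy":1,"dz":64,"spin":0},{"claw":85,"dx":1,"dy":1,"dz":69,"spin":0},{"claw":85,"dx":1,"dy":1,"dz":69,"spin":0},{"claw":60,"dx":1,"dy":1,"dz":69,"spin":0},{"claw":52,"dx":1,"dy":1,"dz":69,"spin":0},{"claw":46,"dx":1,"dy":1,"dz":69,"spin":0},{"claw":40,"dx":1,"dy":1,"dz":69,"spin":0},{"claw":40,"dx":1,"dy":1,"dz":69,"spin":0},{"claw":40,"dx":1,"dy":1,"dz":69,"spin":0},{"claw":40,"dx":1,"dy":1,"dz":69,"spin":0}]'; python3 s.py; python3 -m crank '[{"claw":40,"dx":0,"dy":0,"dz":-10,"spin":0},{"claw":40,"dx":0,"dy":0,"dz":-30,"spin":0},{"claw":40,"dx":0,"dy":0,"dz":-60,"spin":0},{"claw":40,"dx":0,"dy":0,"dz":-90,"spin":0},{"claw":40,"dx":0,"dy":0,"dz":-115,"spin":0},{"claw":40,"dx":0,"dy":0,"dz":-115,"spin":0},{"claw":40,"dx":0,"dy":0,"dz":-115,"spin":0}]'; python3 s.py 460.5 -136.5 145
```

```text
clock: 9.92
ee_pos: [530.2, 376.9, 28.3]
tcp_rot: [[-0.001, 1.0, 0.002], [1.0, 0.001, 0.001], [0.001, 0.002, -1.0]]
wrist_force: [-1.3, -0.6, 5.9]
opening: 0.536
gripper_force: 60.9
9.9167 [530.2 376.9  28.3] [1.    0.001 0.002] [-0.001  1.     0.001] q [-30.  51. -13.  95.  17.  36. -52.] 0.536 60.9
clock: 10.5
ee_pos: [530.4, 377.0, 144.1]
tcp_rot: [[-0.001, 1.0, 0.004], [1.0, 0.001, 0.003], [0.003, 0.004, -1.0]]
wrist_force: [-0.2, -1.0, -0.7]
opening: 0.536
gripper_force: 61.3
10.5 [530.4 377.  144.1] [1.    0.001 0.004] [-0.001  1.     0.003] q [-29.  42. -16.  91.  14.  48. -50.] 0.536 61.3
shift [-513.4  -70.3   -2.6] spin 0.001
```

```bash
python3 -m crank '[{"claw":40,"dx":-15,"dy":-2,"dz":0,"spin":0},{"claw":40,"dx":-45,"dy":-6,"dz":0,"spin":0},{"claw":40,"dx":-85,"dy":-12,"dz":0,"spin":0},{"claw":40,"dx":-125,"dy":-17,"dz":0,"spin":0},{"claw":40,"dx":-165,"dy":-23,"dz":0,"spin":0},{"claw":40,"dx":-205,"dy":-28,"dz":0,"spin":0},{"claw":40,"dx":-245,"dy":-34,"dz":0,"spin":0},{"claw":40,"dx":-285,"dy":-39,"dz":0,"spin":0},{"claw":40,"dx":-325,"dy":-45,"dz":0,"spin":0},{"claw":40,"dx":-365,"dy":-50,"dz":0,"spin":0},{"claw":40,"dx":-405,"dy":-56,"dz":0,"spin":0},{"claw":40,"dx":-445,"dy":-61,"dz":0,"spin":0},{"claw":40,"dx":-480,"dy":-66,"dz":0,"spin":0},{"claw":40,"dx":-503,"dy":-69,"dz":0,"spin":0},{"claw":40,"dx":-513,"dy":-70,"dz":0,"spin":0},{"claw":40,"dx":-513,"dy":-70,"dz":0,"spin":0},{"claw":40,"dx":-513,"dy":-70,"dz":0,"spin":0},{"claw":40,"dx":-513,"dy":-70,"dz":0,"spin":0}]'; python3 s.py 460.5 -136 36.3
```

```text
clock: 12.0
ee_pos: [460.1, -134.6, 141.2]
tcp_rot: [[-0.004, 1.0, 0.0], [1.0, 0.004, 0.001], [0.001, 0.0, -1.0]]
wrist_force: [0.1, -0.6, -0.4]
opening: 0.531
gripper_force: 61.3
12.0 [ 460.1 -134.6  141.2] [1.    0.004 0.   ] [-0.004  1.     0.001] q [ 26.  31. -19. 118.  18.  33.  -5.] 0.531 61.3
shift [ -1.5   0.4 104.9] spin 0.004
```

```bash
python3 -m crank '[{"claw":40,"dx":-1,"dy":0,"dz":15,"spin":0},{"claw":40,"dx":-1,"dy":0,"dz":35,"spin":0},{"claw":40,"dx":-1,"dy":0,"dz":55,"spin":0},{"claw":40,"dx":-1,"dy":0,"dz":70,"spin":0},{"claw":40,"dx":-1,"dy":0,"dz":80,"spin":0},{"claw":40,"dx":-1,"dy":0,"dz":88,"spin":0},{"claw":40,"dx":-1,"dy":0,"dz":93,"spin":0},{"claw":40,"dx":-1,"dy":0,"dz":97,"spin":0},{"claw":40,"dx":-1,"dy":0,"dz":97,"spin":0},{"claw":40,"dx":-1,"dy":0,"dz":97,"spin":0}]'; python3 s.py 460.5 -136 36.3
```

```text
clock: 12.83
ee_pos: [460.1, -137.8, 44.6]
tcp_rot: [[-0.001, 1.0, 0.001], [1.0, 0.001, -0.0], [-0.0, 0.001, -1.0]]
wrist_force: [-1.2, -0.4, 0.2]
opening: 0.533
gripper_force: 61.3
12.8333 [ 460.1 -137.8   44.6] [1.    0.001 0.001] [-0.001  1.    -0.   ] q [ 21.  41. -12. 122.  24.  19. -10.] 0.533 61.3
shift [1.8 0.4 8.3] spin 0.001
```

```bash
python3 -m crank '[{"claw":40,"dx":1,"dy":0,"dz":2,"spin":0},{"claw":40,"dx":1,"dy":0,"dz":4,"spin":0},{"claw":40,"dx":1,"dy":0,"dz":6,"spin":0},{"claw":40,"dx":1,"dy":0,"dz":8,"spin":0},{"claw":40,"dx":1,"dy":0,"dz":9,"spin":0},{"claw":40,"dx":1,"dy":0,"dz":9,"spin":0},{"claw":40,"dx":1,"dy":0,"dz":9,"spin":0}]'; python3 s.py 460.5 -136 36.3
```

```text
clock: 13.42
ee_pos: [459.9, -137.1, 36.2]
tcp_rot: [[-0.001, 1.0, 0.001], [1.0, 0.001, -0.001], [-0.001, 0.001, -1.0]]
wrist_force: [-1.7, 0.0, 12.1]
opening: 0.535
gripper_force: 62.4
13.4167 [ 459.9 -137.1   36.2] [1.    0.001 0.001] [-0.001  1.    -0.001] q [ 21.  42. -11. 122.  25.  18. -11.] 0.535 62.4
shift [ 1.1  0.6 -0.1] spin 0.001
```

```bash
python3 -m crank '[{"claw":40,"dx":0,"dy":0,"dz":-1,"spin":0},{"claw":48,"dx":0,"dy":0,"dz":-1,"spin":0},{"claw":52,"dx":0,"dy":0,"dz":-1,"spin":0},{"claw":58,"dx":0,"dy":0,"dz":-1,"spin":0},{"claw":58,"dx":0,"dy":0,"dz":-1,"spin":0},{"claw":58,"dx":0,"dy":0,"dz":-1,"spin":0}]'; python3 s.py; python3 -m crank '[{"claw":58,"dx":0,"dy":0,"dz":-8,"spin":0},{"claw":58,"dx":0,"dy":0,"dz":-25,"spin":0},{"claw":58,"dx":0,"dy":0,"dz":-55,"spin":0},{"claw":58,"dx":0,"dy":0,"dz":-90,"spin":0},{"claw":58,"dx":0,"dy":0,"dz":-120,"spin":0},{"claw":58,"dx":35,"dy":0,"dz":-130,"spin":0},{"claw":58,"dx":75,"dy":0,"dz":-130,"spin":0},{"claw":58,"dx":115,"dy":0,"dz":-130,"spin":0},{"claw":58,"dx":155,"dy":0,"dz":-130,"spin":0},{"claw":58,"dx":195,"dy":0,"dz":-130,"spin":0},{"claw":58,"dx":235,"dy":0,"dz":-130,"spin":0},{"claw":58,"dx":260,"dy":0,"dz":-130,"spin":0},{"claw":58,"dx":260,"dy":0,"dz":-130,"spin":0},{"claw":58,"dx":260,"dy":0,"dz":-130,"spin":0}]'; python3 - <<'E'
from h import *
d=shot('top','t3'); 
vv,uu=np.mgrid[0:480,0:640];f=240/np.tan(np.radians(d['vfov'])/2); z=d['depth'].astype(float)
W=(np.stack([(uu-d['cx'])/f*z,(vv-d['cy'])/f*z,z],-1)-d['t'])@d['R']
for u,v in[(334,235),(398,239),(332,268),(397,271),(366,236),(363,271)]:
    w=W[v-16:v+17,u-16:u+17].reshape(-1,3);q=w[abs(w[:,2]-62)<8];print(np.round(cv2.minEnclosingCircle(q[:,:2].astype(np.float32)),1) if 0 else cv2.minEnclosingCircle(q[:,:2].astype(np.float32)),np.percentile(w[:,2],98).round(1))
cv2.imwrite('pics/t3c.png',cv2.convertScaleAbs(cv2.resize(d['pixels'][130:330,140:480],None,fx=2.3,fy=2.3),alpha=1.6))
E
```

```text
clock: 13.92
ee_pos: [459.7, -136.9, 36.1]
tcp_rot: [[-0.001, 1.0, -0.0], [1.0, 0.001, 0.0], [0.0, -0.0, -1.0]]
wrist_force: [0.2, -0.2, 0.2]
opening: 0.673
gripper_force: 0.0
13.9167 [ 459.7 -136.9   36.1] [ 1.     0.001 -0.   ] [-0.001  1.     0.   ] q [ 21.  42. -11. 122.  25.  18. -11.] 0.673 0.0
clock: 15.08
ee_pos: [459.2, 124.8, 166.8]
tcp_rot: [[-0.005, 1.0, 0.0], [1.0, 0.005, 0.0], [0.0, 0.0, -1.0]]
wrist_force: [-0.4, -1.5, -0.5]
opening: 0.684
gripper_force: 0.0
((542.966064453125, -59.70958709716797), 23.355274200439453) 62.6
((535.02978515625, -219.57562255859375), 23.334125518798828) 62.3
((462.9993896484375, -57.18866729736328), 23.146873474121094) 63.2
((458.04876708984375, -215.98110961914062), 23.529617309570312) 63.1
((540.4307250976562, -141.97518920898438), 23.268674850463867) 63.1
((458.88275146484375, -138.3485870361328), 23.194963455200195) 63.2
```

View pics/t3c.png

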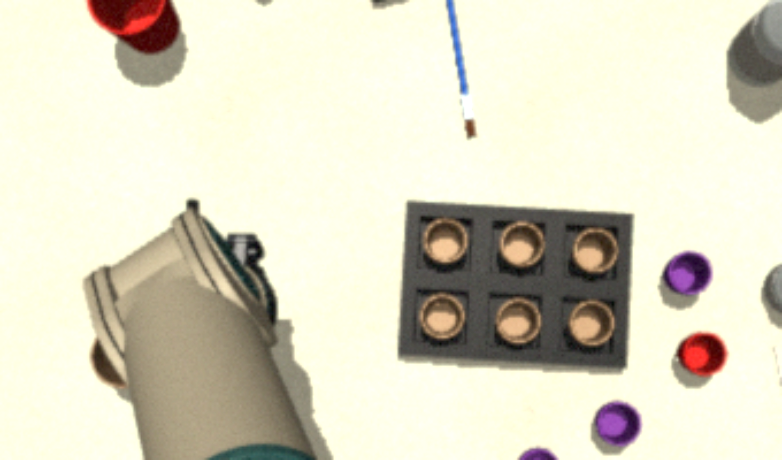

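All six pockets hold pots: the two new ones are at crop (521,245) and (517,321), with rims at about 63 mm like the others. The original four haven't moved, and the arm is clear.

```bash
python3 -c "
from cell import order
print(order.sign_off())"
```

```text
the job is handed in; nothing more can be done
None
```

Both spare pots are standing upright and fully down in the two empty tray pockets, the four pots already there have not moved, none of the other loose things was touched, and the job is handed in at about 15 s.

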